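Clamp a circuit board components-down in a spring-jaw nest

ROBOT

A 6-joint arm with a two-finger parallel gripper is mounted at the origin on the work surface. World frame = base frame: x ahead of the robot, y to its left, z up, the work surface at z = 0. Lengths are in mm, angles in rad, forces in N, time in s.
With the tool pointing down it reaches from about 225 to 875 mm from the base axis. Payload 3.4 kg.
Tool frame: the origin (TCP) lies midway between the tips of the shut fingers; the grasp point (between the pads) lies 19 mm behind it (manip.hold_point_z is the distance from the TCP to the grasp point, in mm); z points along the fingers, y is the line along which they close (so a half turn about z gives the same grasp; the last joint's range is limited). The gripper opens to 85 mm and grips with 20 to 120 N. Pads are 22 mm wide; open, the fingers measure 114 mm over their backs; the gripper's body (76 mm by 85 mm) begins 54 mm behind the grasp point. The pads swing forward as they close: fully open they stand 13 mm farther back than shut.
Start: joints at [-1.46, 0.276, 1.505, -0, 1.361, -0.121], TCP at [132.091, -559.656, 231.328] pointing down, gripper open.
Joint ranges: [-2.89, 2.89], [-0.75, 2.08], [0.22, 2.7], [-1.18, 4.32], [0.11, 2.71], [-2.7, 2.7]. Speed limits (rad/s): [2.57, 2.57, 3.14, 3.14, 3.14, 3.14].

INTERFACE

Orientations are given as [roll, pitch, yaw] about the fixed x, y, z axes, in that order (R = Rz(yaw) Ry(pitch) Rx(roll)).
In Python, from workcell import manip, cams gives the robot as it stands.
- The arm moves only by the tool servo_tool, never from a script. Its argument "plan" is one flat list of numbers, 5 for each row, row after row: the opening, from -1 (shut) to 1 (fully open), then the shift along the tool's x, y, z in cm, then the turn about the tool's z in degrees. A call has 1 to 5 rows; each row is the pose to reach, as a shift and turn from the pose commanded when the call began, along the tool's axes at that moment; what a row does not reach only later rows make up. A row lasts 1/10 s, in which the tool goes at most 50 mm and 8.59 degrees, less where a joint would pass 70% of its speed; a pose out of reach is approached as far as the arm can. A call with a gripper value outside its range is refused whole. The fingers move at their own pace and stop on an object; "force" is the grip in N (left out, the last holds). Time passes only in rows, so rows that repeat a pose let the fingers close. It gives the time, the measured TCP pose, the force, the opening and the grip force at its end, in the units of the state.
- manip.get_state(): the state, without advancing time (a new reading comes with each control period).
- cams.capture(name): name is "side" or "top"; returns a dict with "frame" (420x560x3 uint8, red, green, blue), "camera_matrix" (3x3 intrinsics, pixels), "dist_coeffs" ([k1, k2, p1, p2, k3] as OpenCV has them; the pictures are not rectified), "R" (3x3) and "t" (3): a world point X has camera coordinates R X + t. Camera axes: x right, y down, z forward; pixel columns grow to the right and rows downward; lengths in mm; the calibration is good to about 2 mm. A picture is of the moment at which its call begins. There is no depth.
- manip.finish_job(): hands the job in; it is judged then, once.
The state is a dict: "clock": time; "joint_pos": joint angles; "qvel": joint speeds; "joint_efforts": joint torques, N m; "position": TCP position; "tcp_rot": TCP orientation; "ft_force": force on the tool from outside, world axes, zero at the start; "ft_torque": the same for the moment, N m; "gripper_width": finger opening in mm; "gripper_force": force on a finger pad.
Only numpy, scipy, OpenCV 4.12 (cv2) and the standard library are available. Lean on these libraries where they do the work, as an engineer would, in place of code of your own. Each camera call takes 0.05 s, during which the arm holds its last target. There are 200 camera calls.

TASK

Take the longer of the two circuit boards from the black rack and clamp it in the metal nest, component side down: one short edge tucked under the spring jaw's lip, the other dropped behind the fixed stop, so that it lies flat on the ledges, held by the jaw. The nest's head may be locked nearer or farther along its base; ease the jaw back, never right against its end. Leave the shorter board in the rack and all else on the bench where it is, and let go of the board at the end.

Things in the scene. Friction and masses are not known exactly. Their poses are not given: they have to be found in the camera images.
- long_board: The board to clamp: stiff green plate 80 x 50 x 4 mm (x, y, z), 50 to 100 g, origin at the plate's centre. Its -z side is the component side: steel shells, black and white parts up to 6 mm tall, within |y| < 17 and x from -30 to 8 mm; the +z side is plain. Starts in either rack slot, its +x short edge down in the slot, component side towards the robot's side and a little down.
- long_board_top (a point): Middle of the long board's upper short edge as it starts (board x = -40 mm), axes as the board's. The slot holds only the lowest 25 mm of the board, over the middle 30 mm of its width, so both 80 mm long edges are free for the fingers. The board comes out along its own -x axis.
- short_board: The other board, to be left in the rack: the same but 58 mm long, so its top is 22 mm lower along the slope. Its origin lies 40 mm from its lower edge; axes as the long board's. It stands in the other slot.
- rack: Fixed black rack, base 100 x 180 x 12 mm centred at x = 10 mm; origin on the bench midway between two slots at y = +60 and -60 mm. A board in a slot has its origin above rack x = 0, 62 mm over the bench, and its x axis 60 deg below level towards rack +x: it leans 30 deg from upright, top towards rack -x. Fins 30 mm wide, 25 mm long up the slope, gap 5.8 mm. May be left or right of the nest.
- nest: Fixed base of the aluminium nest, 180 x 76 x 14 mm centred at x = 10 mm; origin on the bench, z up, x from the stop's end to the jaw's end. On it rides the head with the pocket (stop, ledges, guides, jaw), locked anywhere from -10 to +10 mm along the base's x. That place is not reported: see or feel it. It stays locked under pushes below 100 N.
- ledge_line (a point): Point of the base at x = y = 0, 45 mm over the bench, the height of the ledges' tops; axes as the nest's. Head x below is counted from the head's middle. Ledges: two at the sides (head x 4 to 38, |y| 19 to 26 mm), one in the middle (head x -40 to -33, |y| < 12 mm). A clamped board has its centre at head x = 0, y = 0, 47 mm over the bench, and its components hang freely below.
- stop_end (a point): Middle of the base's -x end edge (nest x = -80 mm), at ledge height. At this end the fixed stop stands on the head: face at head x = -40 mm, 24 mm wide, 10 mm thick, 4 mm high over the ledges. For head x below 4 mm nothing is beside the board but the base, 14 mm high, and the head's foot, so fingers have room.
- jaw_end (a point): Middle of the base's +x end edge (nest x = 100 mm), at ledge height. At this end are the dark steel spring jaw and the side guide walls: inner faces at |y| = 26.5 mm (1.5 mm play each side of the board), only for head x 4 to 38 mm, 8 mm high over the ledges, with flares opening outwards up to 16 mm over them.
- jaw (a joint): Travel of the spring jaw in m: 0 at rest to 0.008 (its end) towards nest +x; pushes back 2.4 N at 0, 3.6 at 0.002, 7.2 at 0.008. At rest its face is at head x = 38 mm, 78 mm from the stop: push it over 2 mm to let the 80 mm board down behind the stop; clamped it reads 0.002. Its lip, 36 mm wide, stands out 6 mm from the face (to head x = 32 mm), underside 7 and top 11.5 mm over the ledges.
- parts_bin: Bystander: blue open bin 110 x 150 x 60 mm, about 0.5 kg, origin under its centre.
- flux_bottle: Bystander: small white bottle, 44 mm diameter, 100 mm tall, origin under its centre.
- screwdriver: Bystander: screwdriver lying on the bench, origin at its middle on the bench.
Things that resemble listed ones, but are neither listed nor needed, are in the scene too. What is shaped like the long_board but red is not meant. Several things have the shape of the nest; the one meant has the colours described above.

How it is judged (in metres and radians):
At the end, for the whole second after the job is handed in: Long board component side down on the nest's ledges, flat within 2 deg, centre within 1.5 mm of its clamped height and 3 mm of the nest's centreline, in line within 4.5 deg, clamped with the jaw pushed back 1 to 3.5 mm, at rest, released; short board and bystanders left where they were (angle between long_board's own z axis and vertical below 0.035 rad and x of long_board in the frame of nest between -0.014 and 0.014 m and y of long_board in the frame of nest between -0.003 and 0.003 m and z of long_board in the frame of ledge_line between 0 and 0.0035 m and angle between the x axis of long_board and the x axis of nest, either way round below 0.08 rad and value of joint jaw between 0.001 and 0.0035 m and linear speed of long_board below 0.01 m/s); the robot touches nothing.
It fails at once if the short board is taken out or shifted by more than 15 mm (distance of short_board from where it was at the start of the episode above 0.015 m).
It fails at once if the parts bin is shifted by more than 20 mm (distance of parts_bin from where it was at the start of the episode above 0.02 m).
It fails at once if the bottle is shifted by more than 20 mm (distance of flux_bottle from where it was at the start of the episode above 0.02 m).
It fails at once if the screwdriver is shifted by more than 20 mm (distance of screwdriver from where it was at the start of the episode above 0.02 m).
It fails at once if the jaw is forced back against its end (over 7.5 of its 8 mm) (value of joint jaw above 0.0075 m).
It also fails if it takes over 54 s, if anything falls off the work surface, if the arm or the gripper's body presses on something with over 40 N, if the wrist force passes 120 N, or if a joint passes its speed limit or range.

## Working session

There is one attempt and no reset: what is moved stays moved. The work goes in short steps, Python scripts to look and compute and a tool call to move; the robot and the scene stay as the last step left them, time stands still between calls to the robot, and variables do not carry over. Pictures are saved under pics/ and viewed, at most 10 in all, crops included, and the job is handed in when it is done.

Besides the shell and the picture viewer there is one more tool, called after "Call:" by a JSON object that holds its "api" and its "payload", one argument or row to a line. servo_tool: Moves the arm, as the interface text tells. Its arguments: {"type":"object","properties":{"plan":{"type":"array","items":{"type":"number"}},"force":{"type":"number"}},"required":["plan"]}

```bash
mkdir -p pics; ls
python3 - <<'E'
from workcell import manip, cams
import cv2,numpy as np
print(manip.get_state())
for n in ("side","top"):
    c=cams.capture(n)
    cv2.imwrite(f"pics/{n}0.png",c["frame"][:,:,::-1])
    print(n,c["camera_matrix"],c["dist_coeffs"],c["R"],c["t"])
E
```

```text
pics
{'clock': 0.0, 'joint_pos': array([-1.46003682e+00,  2.76598716e-01,  1.50613520e+00, -2.51874026e-05,
        1.36069431e+00, -1.21009521e-01]), 'qvel': array([-0.00099203,  0.00215325,  0.00106633, -0.00020369,  0.00060429,
        0.00063068]), 'joint_efforts': array([-2.30433989e-04, -4.16779089e+01, -2.45807648e+01, -2.09954069e-04,
        1.10755613e-02, -1.35750643e-06]), 'position': array([ 131.99905812, -559.10090234,  230.43676536]), 'tcp_rot': array([-3.13976753e+00, -1.97136219e-04,  2.31774124e-01]), 'ft_force': array([-0.37840356, -0.32990825, -0.79546601]), 'ft_torque': array([-0.00743342, -0.01772994,  0.00229384]), 'gripper_force': 0.0, 'gripper_width': 85.49539345851754}
side [[418.87520624   0.         277.19235786]
 [  0.         418.87520624 212.04969712]
 [  0.           0.           1.        ]] [-0.0508252  0.         0.         0.         0.       ] [[-0.79058024 -0.61235339  0.00249048]
 [-0.40400848  0.51853115 -0.75359312]
 [ 0.46017391 -0.59678201 -0.65733645]] [470.58118804 314.62538535 917.66055966]
top [[442.12235484   0.         286.81946307]
 [  0.         442.12235484 215.62729059]
 [  0.           0.           1.        ]] [-0.02685031  0.          0.          0.          0.        ] [[ 0.01047868 -0.99984086 -0.01443787]
 [-0.99694707 -0.00932893 -0.07752107]
 [ 0.07737404  0.01520611 -0.99688617]] [  -3.64551334  615.77195184 1069.85083758]
```

View pics/top0.png

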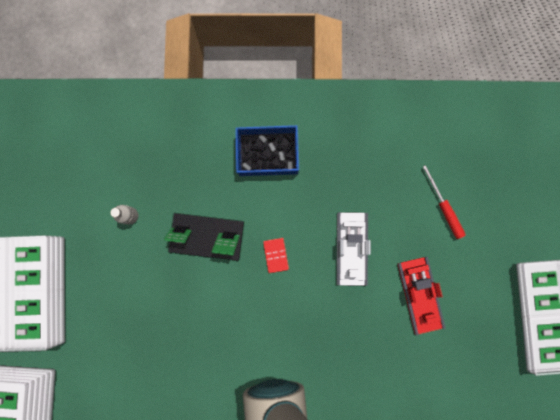

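View pics/side0.png

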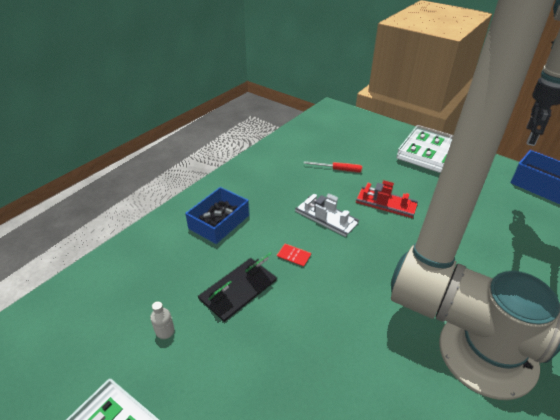

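```bash
cat > h.py <<'E'
import cv2,numpy as np
from workcell import manip,cams
def ray(c,uv):
    p=cv2.undistortPoints(np.array([[uv]],float),c["camera_matrix"],np.array(c["dist_coeffs"])).ravel()
    R=np.array(c["R"]);return -R.T@np.array(c["t"]),R.T@np.array([p[0],p[1],1])
def onz(c,uv,z):
    o,d=ray(c,uv);return o+d*(z-o[2])/d[2]
def proj(c,X):
    r,_=cv2.Rodrigues(np.array(c["R"]));return cv2.projectPoints(np.array(X,float).reshape(-1,3),r,np.array(c["t"],float),c["camera_matrix"],np.array(c["dist_coeffs"]))[0].reshape(-1,2)
def rt(c,uv,c2,uv2):
    o,d=ray(c,uv);p,e=ray(c2,uv2);s=np.linalg.lstsq(np.c_[d,-e],p-o,rcond=None)[0]
    return (o+d*s[0]+p+e*s[1])/2, np.linalg.norm(o+d*s[0]-p-e*s[1])
E
python3 - <<'E'
from h import *
t=cv2.imread("pics/top0.png");s=cv2.imread("pics/side0.png")
f=lambda im,x,y,w,h,k:cv2.resize(im[y:y+h,x:x+w],None,fx=k,fy=k,interpolation=cv2.INTER_CUBIC)
A=np.hstack([f(t,160,205,100,75,4),f(t,320,205,100,75,4)])
B=np.hstack([f(s,190,240,100,75,4),f(s,285,180,100,75,4)])
cv2.imwrite("pics/z0.png",np.vstack([A,B]))
for n in("top","side"):
    c=cams.capture(n);print(n,ray(c,(280,210))[0])
E
```

```text
top [ 531.15155661  -14.16871295 1114.20216864]
side [ 76.8600662  672.66223713 839.13928246]
```

View pics/z0.png

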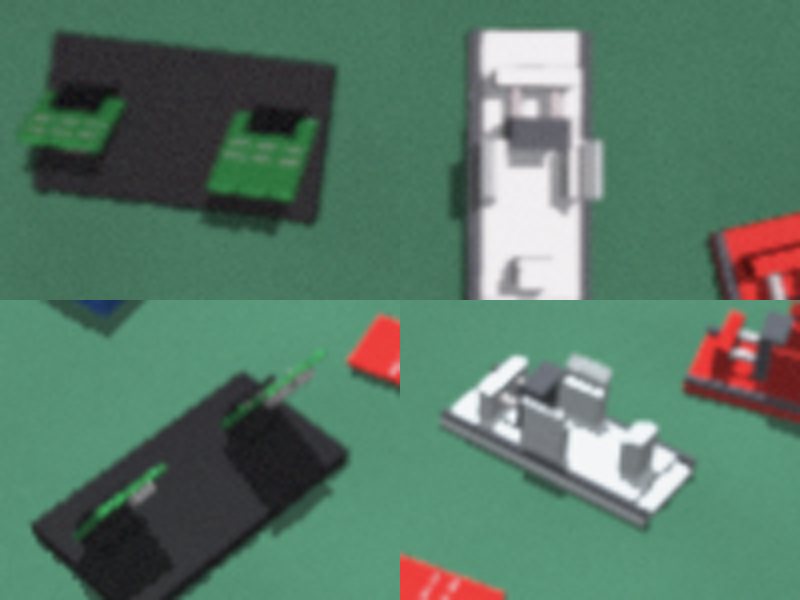

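Run:
```python
from h import *
from scipy.optimize import least_squares
c=cams.capture("top");cs=cams.capture("side")
im=cv2.cvtColor(c["frame"],cv2.COLOR_RGB2HSV)
def fit(pts,loc,w):
    def f(p):
        C,S=np.cos(p[2]),np.sin(p[2])
        return np.concatenate([k*((p[:2]+np.array([[C,-S],[S,C]])@l)-q[:2]) for q,l,k in zip(pts,loc,w)])
    r=least_squares(f,[500,0,0]);return r.x,f(r.x).reshape(-1,2).round(1)
L=[(60,90),(60,-90),(-40,-90),(-40,90)]
tp=[(173.3,213.3),(243.8,221.5),(240,260.5),(168.8,252.5)]
P=[onz(c,p,12) for p in tp]
S=[onz(cs,p,12) for p in [(198.3,295.8),(250.8,258),(277,278.8)]]
print("rack top",fit(P,L,[1]*4)); print("rack side pts",np.round(S,1))
# nest mask
H,Sa,V=cv2.split(im)
m=np.zeros_like(H);m[200:300,325:385]=((Sa<70)&(V>50))[200:300,325:385]*255
k=cv2.connectedComponentsWithStats(m);i=1+k[2][1:,4].argmax();ys,xs=np.where(k[1]==i)
print(k[2][i])
for y in range(208,292,4):
    r=xs[ys==y];print(y,(r.min(),r.max()) if len(r) else None, end=";")
w=np.zeros_like(H);w[200:300,325:385]=((Sa<40)&(V>150))[200:300,325:385]*255
print(cv2.minAreaRect(cv2.findNonZero(m)))
# white columns along centreline
print(c["frame"][208:292,352].astype(int).mean(1).round().astype(int))
print(c["frame"][245:250,160+0:250,1].mean(0).astype(int)[:0])
g=cv2.inRange(im,(50,150,70),(75,255,255));g[:, :160]=0;g[:,250:]=0;g[:205]=0;g[280:]=0
n,lab,st,ce=cv2.connectedComponentsWithStats(g)
for i in range(1,n):
    if st[i,4]>30: print("green",st[i],ce[i])
big=np.vstack([cv2.resize(c["frame"][205:295,325:385,::-1],None,fx=6,fy=6,interpolation=cv2.INTER_CUBIC)])
b2=cv2.resize(cs["frame"][180:240,285:365,::-1],None,fx=5,fy=5,interpolation=cv2.INTER_CUBIC)
b2=cv2.copyMakeBorder(b2,0,240,0,0,cv2.BORDER_CONSTANT)
cv2.imwrite("pics/z1.png",np.hstack([big,b2]))
```

```text
rack top (array([ 5.51563834e+02,  2.04229933e+02, -9.78379147e-02]), array([[ 0.2, -0.4],
       [ 1.5, -1.3],
       [-0.7,  0.7],
       [-1. ,  1. ]]))
rack side pts [[617.2 287.3  12. ]
 [597.2 112.6  12. ]
 [498.2 126.2  12. ]]
[ 336  212   35   74 2381]
208 None;212 (np.int64(338), np.int64(365));216 (np.int64(337), np.int64(367));220 (np.int64(337), np.int64(367));224 (np.int64(337), np.int64(367));228 (np.int64(337), np.int64(367));232 (np.int64(337), np.int64(367));236 (np.int64(337), np.int64(367));240 (np.int64(337), np.int64(370));244 (np.int64(336), np.int64(370));248 (np.int64(336), np.int64(370));252 (np.int64(336), np.int64(370));256 (np.int64(336), np.int64(367));260 (np.int64(336), np.int64(367));264 (np.int64(336), np.int64(367));268 (np.int64(336), np.int64(367));272 (np.int64(336), np.int64(367));276 (np.int64(336), np.int64(367));280 (np.int64(336), np.int64(367));284 (np.int64(337), np.int64(367));288 None;((353.0, 248.5), (73.0, 34.0), 90.0)
[ 97  96  95  97 140 222 238 240 239 240 240 240 235 221 232 240 240 229
 169 139 141 172 225 237 238 228 164 112 100 104 101 100 102 108 124 140
 145 148 174 227 238 241 240 240 240 240 240 240 240 241 240 241 241 241
 241 240 240 239 240 240 234 219 232 239 239 239 240 240 230 182 153 176
 230 239 239 238 223 139  91  92  91  94  89  90]
[]
green [213 246  21   8 120] [223.29166667 249.54166667]
```

View pics/z1.png

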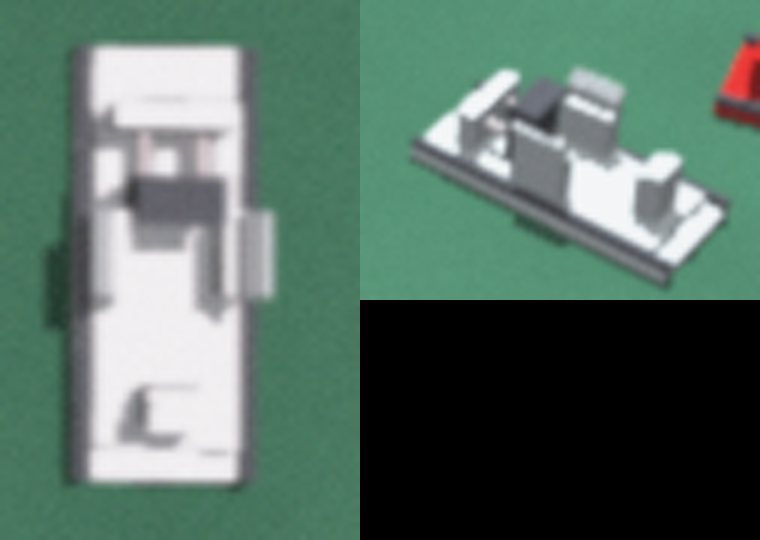

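Run:
```python
from h import *
c=cams.capture("top");cs=cams.capture("side")
z=lambda X,Y:((X+.5)/6-.5+325,(Y+.5)/6-.5+205)
f=lambda X,Y:((X+.5)/4-.5+160,(Y+.5)/4-.5+205)
for n,X,Y,h in [("TL",77,45,0),("TR",258,45,14),("BR",248,487,14),("BL",66,484,0),("TLw",91,45,14),("TRw",240,45,14),("BLw",88,483,14),("BRw",240,483,14),
 ("lip",180,222,56.5),("flare38",258,212,61),("flare4",258,298,61),("stopface",172,387,49)]: print(n,onz(c,z(X,Y),h).round(1))
for n,X,Y in [("rTL",53,33),("rTR",335,65),("rBR",320,222),("rBL",35,190)]: print(n,onz(c,f(X,Y),12).round(1))
print("topedge",onz(c,f(208,190),95.6).round(1),onz(c,f(291,203),95.6).round(1))
g=lambda X,Y:((X+.5)/4-.5+190,(Y-300+.5)/4-.5+240)
for n,X,Y in [("L",33,523),("T",243,73),("R",348,452-300+300)]: print("side",n,onz(cs,g(X,Y),12).round(1))
print("side topedge right end",onz(cs,g(324,350),96.6).round(1))
# predictions in side zoom for rack hypothesis
a=-.098;o=np.array([552.5,205.2,0]);R=np.array([[np.cos(a),-np.sin(a),0],[np.sin(a),np.cos(a),0],[0,0,1]])
for l in [(60,90,12),(60,-90,12),(-40,-90,12),(-20,-85,96.6),(-20,-35,96.6)]:
    X=o+R@l;p=proj(cs,X)[0];q=proj(c,X)[0];print(l,X.round(1),"sidezoom",((p-[190,240]+.5)*4-.5+[0,300]).round(),"topzoom",((q-[160,205]+.5)*4-.5).round())
```

```text
TL [ 627.8 -124.9    0. ]
TR [ 627.3 -198.7   14. ]
BR [ 445.1 -194.1   14. ]
BL [ 444.5 -120.7    0. ]
TLw [ 626.6 -129.3   14. ]
TRw [ 627.2 -191.2   14. ]
BLw [ 446.1 -128.4   14. ]
BRw [ 446.7 -190.8   14. ]
lip [ 552.7 -160.3   56.5]
flare38 [ 556.8 -190.6   61. ]
flare4 [ 522.9 -190.5   61. ]
stopface [ 487.1 -158.1   49. ]
rTL [621.  289.4  12. ]
rTR [602.5 111.2  12. ]
rBR [504.6 118.8  12. ]
rBL [522.4 297.8  12. ]
topedge [524.2 173.8  95.6] [517.3 125.7  95.6]
side L [619.  287.1  12. ]
side T [ 813.7 -139.    12. ]
side R [501.3 123.7  12. ]
side topedge right end [518.5 125.5  96.6]
(60, 90, 12) [621.  288.9  12. ] sidezoom [ 28. 523.] topzoom [54. 33.]
(60, -90, 12) [603.4 109.8  12. ] sidezoom [240. 367.] topzoom [337.  64.]
(-40, -90, 12) [503.9 119.5  12. ] sidezoom [349. 446.] topzoom [319. 223.]
(-20, -85, 96.6) [524.3 122.6  96.6] sidezoom [320. 343.] topzoom [296. 191.]
(-20, -35, 96.6) [529.2 172.3  96.6] sidezoom [261. 387.] topzoom [210. 181.]
```

Call:
{"api": "servo_tool", "payload": {
  "plan": [1,3.4,-3.6,0,3.9,1,6.8,-7.2,0,7.8,1,10.2,-10.8,0,11.7,1,13.6,-14.4,0,15.6,1,17,-18,0,19.6],
  "force": 40
}}

```text
clock: 0.9
position: [256.8, -343.7, 231.4]
tcp_rot: [3.141, -0.001, -0.114]
ft_force: [1.3, 0.3, -0.3]
gripper_width: 85.2
gripper_force: 0.0
```

```bash
cat >> h.py <<'E'
def go(x,y,z,yaw=None):
    s=manip.get_state();r=s["tcp_rot"];C,S=np.cos(r[2]),np.sin(r[2]);d=np.array([x,y,z])-s["position"]
    print("pos",s["position"].round(1),"rot",r.round(3),"shift cm",np.round([(C*d[0]+S*d[1])/10,(S*d[0]-C*d[1])/10,-d[2]/10],2),"turn",None if yaw is None else round(np.degrees(r[2]-yaw),2),
     "F",s["ft_force"].round(1),"w",round(s["gripper_width"],1),"t",round(s["clock"],2))
E
python3 -c "
from h import *
go(535,148,130,-.11)"
```

```text
pos [ 256.8 -343.7  231.4] rot [ 3.141e+00 -1.000e-03 -1.140e-01] shift cm [ 22.04 -52.02  10.14] turn -0.23 F [ 1.3  0.3 -0.3] w 85.2 t 0.9
```

Call:
{"api": "servo_tool", "payload": {
  "plan": [1,1.8,-4.3,0,0,1,3.6,-8.6,0,0,1,5.4,-12.9,0,0,1,7.2,-17.2,0,0,1,9,-21.5,0,0]
}}

```text
clock: 1.4
position: [369.9, -139.9, 231.7]
tcp_rot: [3.141, -0.001, -0.111]
ft_force: [0.7, -0.1, -0.1]
gripper_width: 85.2
gripper_force: 0.0
```

Call:
{"api": "servo_tool", "payload": {
  "plan": [1,1.8,-4.3,0.5,0,1,3.6,-8.6,1,0,1,5.4,-12.9,2,0,1,7.2,-17.2,3,0,1,9,-21.5,4,0]
}}

```text
clock: 1.9
position: [483.2, 64.1, 191.2]
tcp_rot: [3.141, -0.001, -0.11]
ft_force: [0.6, -0.9, 0.4]
gripper_width: 85.2
gripper_force: 0.0
```

```bash
python3 -c "
from h import *
go(535,148,120,-.11)"
```

```text
pos [483.2  64.1 191.2] rot [ 3.141e+00 -1.000e-03 -1.100e-01] shift cm [ 4.23 -8.9   7.12] turn 0.02 F [ 0.6 -0.9  0.4] w 85.2 t 1.9
```

Call:
{"api": "servo_tool", "payload": {
  "plan": [1,1.5,-3.5,2,0,1,3,-7,4,0,1,4.2,-8.9,5,0,1,4.2,-8.9,6,0,1,4.2,-8.9,7,0]
}}

```text
clock: 2.4
position: [533.7, 146.0, 120.5]
tcp_rot: [3.141, 0.001, -0.109]
ft_force: [-0.1, 0.0, -0.3]
gripper_width: 85.6
gripper_force: 0.0
```

Run:
```python
from h import *
go(535,148,55,-.11)
a=cams.capture("top")["frame"][200:300,150:270,::-1];b=cams.capture("side")["frame"][200:300,180:300,::-1]
r=lambda i:cv2.resize(i,None,fx=3.3,fy=3.3,interpolation=cv2.INTER_CUBIC)
cv2.imwrite("pics/z2.png",np.hstack([r(a),r(b)]))
```

```text
pos [533.7 146.  120.5] rot [ 3.141e+00  1.000e-03 -1.090e-01] shift cm [ 0.11 -0.21  6.55] turn 0.05 F [-0.1  0.  -0.3] w 85.6 t 2.4
```

View pics/z2.png

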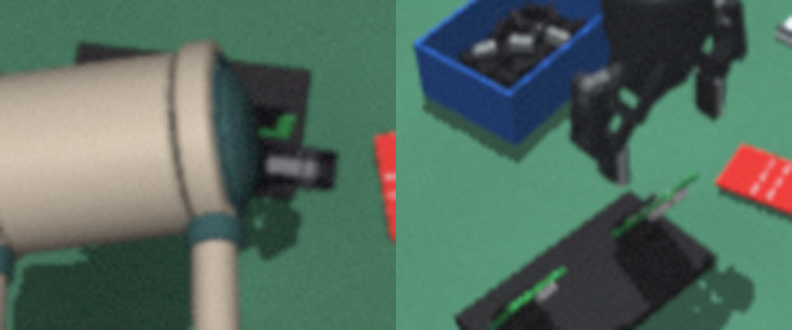

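Call:
{"api": "servo_tool", "payload": {
  "plan": [1,0.1,-0.2,2,0,1,0.1,-0.2,4,0,1,0.1,-0.2,5.5,0,1,0.1,-0.2,6.5,0,1,0.1,-0.2,6.5,0]
}}

```text
clock: 3.0
position: [534.1, 146.9, 55.6]
tcp_rot: [3.141, 0.002, -0.111]
ft_force: [-0.4, -0.1, -0.5]
gripper_width: 85.5
gripper_force: 0.0
```

Call:
{"api": "servo_tool", "payload": {
  "plan": [0.3,0,0,0,0,0.1,0,0,0,0,0,0,0,0,0,-0.2,0,0,0,0,-0.4,0,0,0,0],
  "force": 40
}}

```text
clock: 3.5
position: [535.8, 147.9, 57.4]
tcp_rot: [-3.141, -0.002, -0.11]
ft_force: [-1.8, -0.6, 5.8]
gripper_width: 48.9
gripper_force: 40.9
```

Call:
{"api": "servo_tool", "payload": {
  "plan": [-0.6,0,0,0,0,-0.6,0,0,0,0,-0.6,0,0,0,0]
}}

```text
clock: 3.8
position: [535.8, 147.9, 57.4]
tcp_rot: [-3.142, -0.002, -0.11]
ft_force: [-1.5, -0.3, 5.7]
gripper_width: 49.1
gripper_force: 40.9
```

Call:
{"api": "servo_tool", "payload": {
  "plan": [-0.6,-0.2,0,-0.32,0,-0.6,-0.6,0,-1,0,-0.6,-1.1,0,-1.8,0,-0.6,-1.6,0,-2.6,0,-0.6,-2.1,0,-3.4,0]
}}

```text
clock: 4.3
position: [512.9, 150.2, 90.8]
tcp_rot: [3.141, 0.002, -0.11]
ft_force: [0.3, -0.7, -0.6]
gripper_width: 49.1
gripper_force: 41.5
```

Call:
{"api": "servo_tool", "payload": {
  "plan": [-0.6,-0.5,0,-1.5,0,-0.6,-0.8,0,-4,0,-0.6,-1,0,-7,0,-0.6,-1,0,-10,0,-0.6,-1,0,-10,0]
}}

```text
clock: 4.8
position: [506.1, 151.9, 194.9]
tcp_rot: [-3.139, -0.008, -0.11]
ft_force: [1.1, 0.4, -0.7]
gripper_width: 48.9
gripper_force: 41.5
```

Run:
```python
from h import *
go(480,-20,190,-.02)
a=cams.capture("top")["frame"][170:290,150:270,::-1];b=cams.capture("side")["frame"][170:290,180:300,::-1]
r=lambda i:cv2.resize(i,None,fx=3.3,fy=3.3,interpolation=cv2.INTER_CUBIC)
cv2.imwrite("pics/z3.png",np.hstack([r(a),r(b)]))
```

```text
pos [506.1 151.9 194.9] rot [-3.139 -0.008 -0.11 ] shift cm [-0.71 17.37  0.49] turn -5.16 F [ 1.1  0.4 -0.7] w 48.9 t 4.8
```

View pics/z3.png

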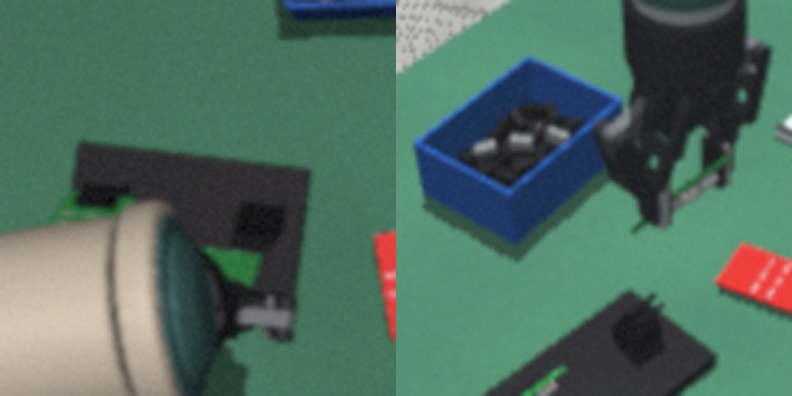

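Run:
```python
from h import *
c=cams.capture("top");im=c["frame"].astype(float)
g=im@[.3,.6,.1]; sat=im.max(2)-im.min(2)
def edge(A,rows,c0,c1,sgn):
    out=[]
    for r in rows:
        p=A[r-1:r+2].mean(0)[c0:c1];d=np.clip(sgn*np.gradient(p),0,None)
        i=d.argmax();w=slice(max(i-2,0),i+3);out.append(((d[w]*np.arange(c0,c1)[w]).sum()/d[w].sum(),r))
    return np.array(out)
def line(n,E,h):
    P=np.array([onz(c,e,h) for e in E]);x,y=P[:,0],P[:,1]
    if np.ptp(y)>np.ptp(x): x,y=y,x
    k=np.polyfit(x,y,1);q=y-np.polyval(k,x);ok=abs(q)<1.5;k=np.polyfit(x[ok],y[ok],1)
    print(n,"slope",k[0].round(4),"at mid",np.round(np.polyval(k,x.mean()),1),"mid",x.mean().round(1),"rms",np.std(q[ok]).round(2),ok.sum())
rw=list(range(262,283)); up=list(range(216,226))
line("outerR sat",edge(sat,rw+up,362,373,1),14)
line("outerL sat",edge(sat,rw+up,331,342,-1),0)
line("whiteR g",edge(g,rw+up,361,370,-1),14)
line("whiteL g",edge(g,rw+up,335,345,1),14)
gt=g.T
sw=lambda E:E[:,::-1]
line("far",sw(edge(gt,range(342,362),206,218,1)),14)
line("near",sw(edge(gt,range(342,362),280,291,-1)),14)
line("lip",sw(edge(gt,range(349,359),237,250,1)),56.5)
line("stop face",sw(edge(-gt,range(351,357),264,273,1)),49)
line("flare4",sw(edge(gt,range(365,369),248,260,-1)),61)
```

```text
outerR sat slope -0.0107 at mid -198.0 mid 519.9 rms 0.13 31
outerL sat slope -0.0107 at mid -120.5 mid 519.0 rms 0.28 31
whiteR g slope -0.0016 at mid -190.8 mid 519.9 rms 0.55 31
whiteL g slope -0.0306 at mid -130.6 mid 519.3 rms 0.36 21
far slope -0.0068 at mid 626.4 mid -158.6 rms 0.11 20
near slope -0.0095 at mid 447.3 mid -158.6 rms 0.09 20
lip slope -0.5835 at mid 545.1 mid -157.8 rms 1.06 4
stop face slope -0.0212 at mid 490.1 mid -158.7 rms 0.11 6
flare4 slope 0.2677 at mid 523.7 mid -187.9 rms 0.38 4
```

```bash
python3 -c "
from h import *
go(500,-158.5,150,-.002)"
```

```text
pos [503.1 151.2 189.8] rot [ 3.141e+00  2.000e-03 -1.100e-01] shift cm [ 3.09 30.82  3.98] turn -6.2 F [ 0.1  0.1 -0.5] w 49.2 t 4.95
```

Call:
{"api": "servo_tool", "payload": {
  "plan": [-0.6,0.3,4,0,-1,-0.6,0.7,8.5,0,-2,-0.6,1.2,13,0,-3.5,-0.6,1.7,17.5,0,-5,-0.6,2.2,22,0,-6.2],
  "force": 40
}}

```text
clock: 5.45
position: [500.4, -71.0, 188.6]
tcp_rot: [-3.14, 0.004, -0.001]
ft_force: [0.4, 0.3, 0.1]
gripper_width: 49.0
gripper_force: 41.6
```

```bash
python3 -c "
from h import *
go(502,-158.5,130,-.002)"
```

```text
pos [500.4 -71.  188.6] rot [-3.14e+00  4.00e-03 -1.00e-03] shift cm [0.17 8.75 5.86] turn 0.07 F [0.4 0.3 0.1] w 49.0 t 5.45
```

Call:
{"api": "servo_tool", "payload": {
  "plan": [-0.6,0.1,3.5,0.5,0,-0.6,0.2,7,1.5,0,-0.6,0.2,8.7,3.5,0,-0.6,0.2,8.7,5.8,0,-0.6,0.2,8.7,5.8,0]
}}

```text
clock: 5.95
position: [500.0, -155.9, 127.9]
tcp_rot: [-3.137, 0.01, -0.004]
ft_force: [-1.2, -0.4, -0.9]
gripper_width: 49.0
gripper_force: 41.6
```

Run:
```python
from h import *
go(502,-158.5,85,-.002)
a=cams.capture("top")["frame"][190:300,310:420,::-1];b=cams.capture("side")["frame"][130:240,270:380,::-1]
r=lambda i:cv2.resize(i,None,fx=3.6,fy=3.6,interpolation=cv2.INTER_CUBIC)
cv2.imwrite("pics/z4.png",np.hstack([r(a),r(b)]))
```

```text
pos [ 500.  -155.9  127.9] rot [-3.137  0.01  -0.004] shift cm [0.2  0.26 4.29] turn -0.1 F [-1.2 -0.4 -0.9] w 49.0 t 5.95
```

View pics/z4.png

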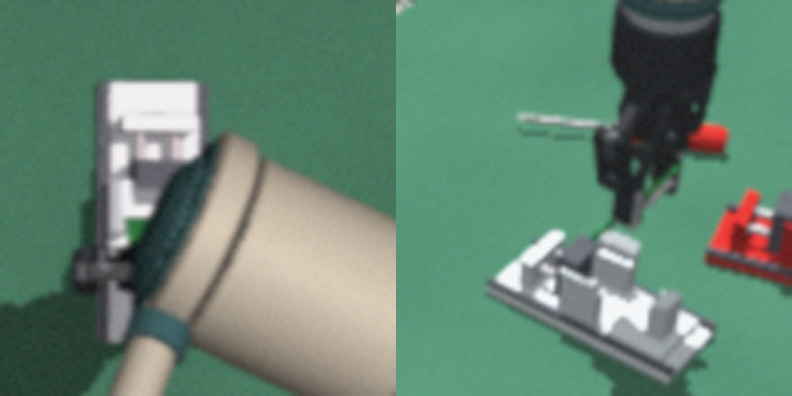

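Run:
```python
from h import *
go(502,-158.5,85,-.002)
c=cams.capture("top");im=c["frame"].astype(float)
P=im[245:262,338:356];print((P[:,:,1]-P[:,:,0]).astype(int)); 
for uv in [(344.8,251),(344.8,255)]: print(onz(c,uv,95))
```

```text
pos [ 502.8 -156.2  131.2] rot [-3.14e+00  3.00e-03 -2.00e-03] shift cm [-0.08  0.23  4.62] turn -0.01 F [ 0.1 -0.4  0.7] w 49.1 t 6.05
[[-2 -1  1 -1  0 -2 -3 -4 -2  0 -1 -1 -2  1  1  3  6 16]
 [-1 -2 -1  0 -1 -2 -3 -3 -2 -2 -2 -3 -2 -3  2  4 10 15]
 [ 1  2 -1 -1  1 -3 -2 -2 -1 -2 -1 -1 -1  1  1  7 12 13]
 [-1  1  1  0  0 -2  1  6  9 12  9  9 10  5  2  9 15 15]
 [ 3  0  2  2  2 -1  5 20 29 32 32 30 23 18 10 11 18 24]
 [ 1 -1  0  1  2 -1  6 26 53 61 61 58 40 23 15 14 19 19]
 [ 0 -1  1  1  0 -2  5 26 58 71 70 58 38 17 14 14 18 20]
 [ 1  1  0  2 -1 -2  0 21 52 71 68 48 28 13 14 19 19 22]
 [ 1  1  0  0  0 -2  0 15 47 70 65 49 22 14 12 16 19 21]
 [ 0  0 -1  1  0 -3  2 11 38 61 56 36 14 14 14 19 19 23]
 [-2  0 -2  2  1 -2 -1  7 28 43 41 24 16 12 16 19 24 21]
 [ 0  0  0  1  1 -1 -3  1 13 23 17 14 16 18 17 24 21 24]
 [-1  1  0  1  0 -4 -1  2  6  9  7 17 12 16 19 22 20 23]
 [-1 -1  1  0  1  1  1  0  4 10  8 14 14 18 19 22 23 22]
 [-2  0  1  0  1  1  1  0  1  8 11 16 20 15 18 18 20 22]
 [ 0  0 -1  0 -1  0  4 -5  0  8 13 14 16 17 23 21 24 22]
 [-2 -1  1  0 -1 -1 -2  0  4  6 14 13 19 19 19 25 23 24]]
[ 530.07262267 -132.56452261   95.        ]
[ 520.92307811 -132.57296306   95.        ]
```

Call:
{"api": "servo_tool", "payload": {
  "plan": [-0.6,0,0.1,1.5,0,-0.6,0,0.1,3,0,-0.6,0,0.1,4,0,-0.6,0,0.1,4.6,0,-0.6,0,0.1,4.9,0],
  "force": 30
}}

```text
clock: 6.6
position: [504.3, -158.1, 83.6]
tcp_rot: [3.14, -0.001, -0.001]
ft_force: [-0.8, -1.6, 3.0]
gripper_width: 49.4
gripper_force: 41.9
```

Run:
```python
from h import *
go(502,-157.3,75,-.002)
c=cams.capture("side");cams.capture("side");go(502,-157.3,75,-.002)
cv2.imwrite("pics/z5.png",cv2.resize(c["frame"][150:240,270:380,::-1],None,fx=6,fy=6,interpolation=cv2.INTER_CUBIC))
```

```text
pos [ 504.3 -158.1   83.6] rot [ 3.14e+00 -1.00e-03 -1.00e-03] shift cm [-0.23 -0.08  0.86] turn 0.05 F [-0.8 -1.6  3. ] w 49.4 t 6.6
pos [ 504.5 -158.3   83.7] rot [ 3.14e+00 -1.00e-03 -2.00e-03] shift cm [-0.25 -0.1   0.87] turn 0.01 F [ 0.1 -2.  -0.9] w 48.9 t 6.7
```

View pics/z5.png

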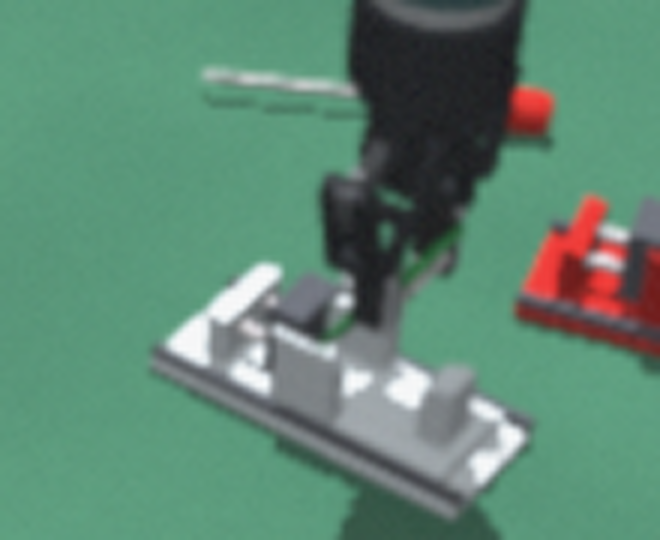

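Call:
{"api": "servo_tool", "payload": {
  "plan": [-0.6,0,0.05,0.2,0,-0.6,0,0.05,0.4,0,-0.6,0,0.05,0.6,0,-0.6,0,0.05,0.6,0],
  "force": 30
}}

```text
clock: 7.1
position: [504.2, -159.7, 77.4]
tcp_rot: [3.139, -0.001, -0.002]
ft_force: [-1.4, -5.1, 0.5]
gripper_width: 48.9
gripper_force: 41.8
```

Run:
```python
from h import *
for i in range(4): go(502,-158,75,-.002);cams.capture("side")
```

```text
pos [ 504.2 -159.7   77.4] rot [ 3.139e+00 -1.000e-03 -2.000e-03] shift cm [-0.22 -0.17  0.24] turn 0.01 F [-1.4 -5.1  0.5] w 48.9 t 7.1
pos [ 504.2 -159.7   77.4] rot [ 3.139e+00 -1.000e-03 -2.000e-03] shift cm [-0.22 -0.17  0.24] turn 0.01 F [-0.6 -5.5 -0.5] w 49.0 t 7.15
pos [ 504.2 -159.7   77.4] rot [ 3.139e+00 -1.000e-03 -2.000e-03] shift cm [-0.22 -0.17  0.24] turn 0.01 F [-0.5 -4.7  0.2] w 49.2 t 7.2
pos [ 504.2 -159.7   77.4] rot [ 3.139e+00 -1.000e-03 -2.000e-03] shift cm [-0.22 -0.17  0.24] turn 0.01 F [-0.8 -5.1  0.1] w 48.9 t 7.25
```

Call:
{"api": "servo_tool", "payload": {
  "plan": [-0.6,0,0.08,0,0,-0.6,0,0.15,0,0,-0.6,0,0.15,0,0]
}}

```text
clock: 7.6
position: [504.1, -159.8, 77.3]
tcp_rot: [-3.141, -0.001, -0.002]
ft_force: [-0.8, -2.9, 0.1]
gripper_width: 48.9
gripper_force: 41.8
```

Run:
```python
from h import *
for i in range(2): go(502,-158,75,-.002);cams.capture("side")
```

```text
pos [ 504.1 -159.8   77.3] rot [-3.141e+00 -1.000e-03 -2.000e-03] shift cm [-0.21 -0.18  0.23] turn -0.02 F [-0.8 -2.9  0.1] w 48.9 t 7.6
pos [ 504.1 -159.8   77.3] rot [ 3.142e+00 -1.000e-03 -2.000e-03] shift cm [-0.21 -0.18  0.23] turn -0.02 F [-0.7 -3.4  0.6] w 49.1 t 7.65
```

Call:
{"api": "servo_tool", "payload": {
  "plan": [-0.6,0,0.1,0,0,-0.6,0,0.2,0,0,-0.6,0,0.3,0,0,-0.6,0,0.3,0,0]
}}

```text
clock: 8.1
position: [503.6, -162.5, 77.1]
tcp_rot: [-3.141, 0.001, -0.002]
ft_force: [-0.5, 0.0, -1.2]
gripper_width: 48.9
gripper_force: 41.6
```

Run:
```python
from h import *
for i in range(2): go(502,-158,75,-.002);cams.capture("side")
```

```text
pos [ 503.6 -162.5   77.1] rot [-3.141e+00  1.000e-03 -2.000e-03] shift cm [-0.16 -0.45  0.21] turn -0.01 F [-0.5  0.  -1.2] w 48.9 t 8.1
pos [ 503.6 -162.6   77.1] rot [-3.141e+00  0.000e+00 -2.000e-03] shift cm [-0.16 -0.46  0.21] turn -0.01 F [ 0.3  0.8 -0.1] w 49.1 t 8.15
```

Call:
{"api": "servo_tool", "payload": {
  "plan": [-0.6,0,-0.1,0.2,0,-0.6,0,-0.1,0.4,0,-0.6,-0.2,-0.1,0.6,0,-0.6,-0.4,-0.1,0.7,0,-0.6,-0.4,-0.1,0.7,0],
  "force": 30
}}

```text
clock: 8.7
position: [501.8, -162.3, 72.8]
tcp_rot: [3.14, -0.005, -0.002]
ft_force: [-1.2, 1.8, 12.8]
gripper_width: 48.8
gripper_force: 42.2
```

Run:
```python
from h import *
for i in range(2): go(502,-161.3,75,-.002);cams.capture("side")
```

```text
pos [ 501.8 -162.3   72.8] rot [ 3.14e+00 -5.00e-03 -2.00e-03] shift cm [ 0.02 -0.1  -0.22] turn -0.03 F [-1.2  1.8 12.8] w 48.8 t 8.7
pos [ 501.9 -162.3   72.8] rot [ 3.14e+00 -5.00e-03 -2.00e-03] shift cm [ 0.01 -0.1  -0.22] turn -0.02 F [-1.7  2.6 12.5] w 49.0 t 8.75
```

Call:
{"api": "servo_tool", "payload": {
  "plan": [-0.6,0,-0.1,0,0,-0.6,-0.2,-0.1,0.2,0,-0.6,-0.4,-0.1,0.4,0,-0.6,-0.6,-0.1,0.6,0,-0.6,-0.6,-0.1,0.6,0],
  "force": 20
}}

```text
clock: 9.3
position: [495.2, -162.1, 66.4]
tcp_rot: [3.138, -0.004, -0.002]
ft_force: [-3.1, -1.0, 12.4]
gripper_width: 49.1
gripper_force: 40.8
```

Run:
```python
from h import *
for i in range(2): go(502,-161.3,75,-.002);cams.capture("side")
```

```text
pos [ 495.2 -162.1   66.4] rot [ 3.138e+00 -4.000e-03 -2.000e-03] shift cm [ 0.68 -0.08 -0.86] turn 0.01 F [-3.1 -1.  12.4] w 49.1 t 9.3
pos [ 495.2 -162.1   66.5] rot [ 3.138e+00 -4.000e-03 -2.000e-03] shift cm [ 0.68 -0.08 -0.85] turn 0.01 F [-3.4 -2.  11. ] w 48.6 t 9.35
```

Call:
{"api": "servo_tool", "payload": {
  "plan": [-0.6,-0.3,0,0.25,0,-0.6,-0.55,0,0.5,0,-0.6,-0.75,0,0.8,0,-0.6,-0.95,0,1.1,0,-0.6,-0.95,0,1.1,0],
  "force": 20
}}

```text
clock: 9.9
position: [485.4, -161.9, 54.4]
tcp_rot: [3.139, -0.003, -0.002]
ft_force: [-2.2, -2.1, 6.3]
gripper_width: 48.9
gripper_force: 37.7
```

Run:
```python
from h import *
go(502,-161.3,75,-.002)
c=cams.capture("side");go(502,-161.3,75,-.002)
cv2.imwrite("pics/z6.png",cv2.resize(c["frame"][150:240,270:380,::-1],None,fx=6,fy=6,interpolation=cv2.INTER_CUBIC))
```

```text
pos [ 485.4 -161.9   54.4] rot [ 3.139e+00 -3.000e-03 -2.000e-03] shift cm [ 1.66 -0.06 -2.06] turn -0.0 F [-2.2 -2.1  6.3] w 48.9 t 9.9
pos [ 485.5 -161.9   54.4] rot [ 3.139e+00 -3.000e-03 -2.000e-03] shift cm [ 1.65 -0.06 -2.06] turn -0.0 F [-1.3 -2.9  6. ] w 49.4 t 9.95
```

View pics/z6.png

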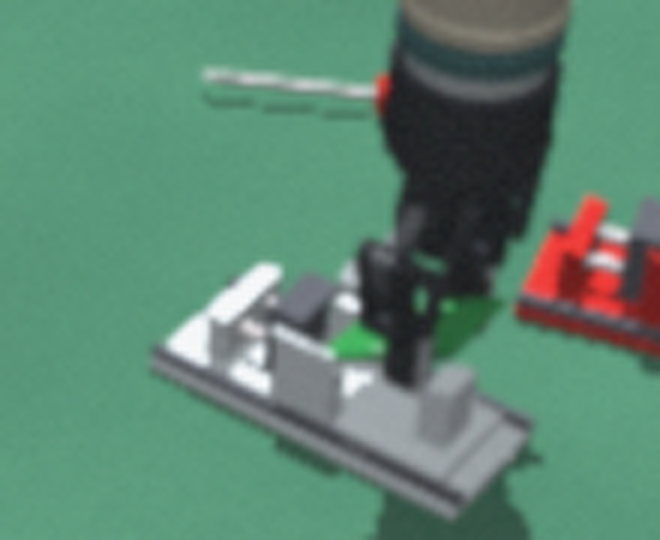

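Call:
{"api": "servo_tool", "payload": {
  "plan": [-0.6,-0.25,0.05,0.35,0,-0.6,-0.45,0.05,0.75,0,-0.6,-0.6,0.05,1.15,0,-0.6,-0.7,0.05,1.5,0,-0.6,-0.7,0.05,1.5,0],
  "force": 20
}}

```text
clock: 10.45
position: [478.3, -161.9, 38.9]
tcp_rot: [3.14, -0.002, -0.002]
ft_force: [-0.3, -1.2, 4.0]
gripper_width: 48.8
gripper_force: 35.8
```

Run:
```python
from h import *
go(502,-161.3,75,-.002)
c=cams.capture("side");go(502,-161.3,75,-.002)
cv2.imwrite("pics/z7.png",cv2.resize(c["frame"][150:240,270:380,::-1],None,fx=6,fy=6,interpolation=cv2.INTER_CUBIC))
```

```text
pos [ 478.3 -161.9   38.9] rot [ 3.14e+00 -2.00e-03 -2.00e-03] shift cm [ 2.37 -0.07 -3.61] turn -0.01 F [-0.3 -1.2  4. ] w 48.8 t 10.45
pos [ 478.3 -161.9   38.9] rot [ 3.14e+00 -2.00e-03 -2.00e-03] shift cm [ 2.37 -0.07 -3.61] turn -0.01 F [ 0.3 -1.2  4. ] w 48.8 t 10.5
```

View pics/z7.png

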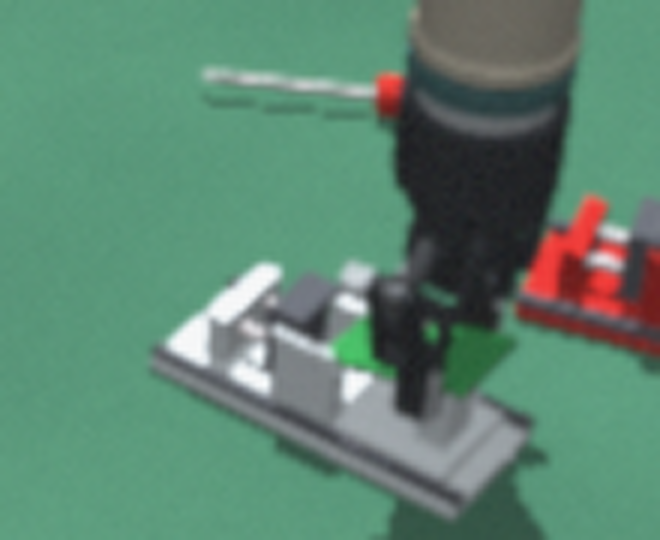

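Call:
{"api": "servo_tool", "payload": {
  "plan": [-0.6,0.4,0,0.05,0,-0.6,0.8,0,0.1,0,-0.6,1.2,0,0.15,0,-0.6,1.6,0,0.2,0,-0.6,1.8,0,0.25,0],
  "force": 20
}}

```text
clock: 11.0
position: [494.4, -160.8, 35.9]
tcp_rot: [-3.141, 0.002, -0.002]
ft_force: [-3.2, 0.1, 5.9]
gripper_width: 49.4
gripper_force: 35.7
```

Run:
```python
from h import *
for i in range(3): go(502,-161.3,36,-.002);cams.capture("side")
```

```text
pos [ 494.4 -160.8   35.9] rot [-3.141e+00  2.000e-03 -2.000e-03] shift cm [ 0.76  0.05 -0.01] turn 0.02 F [-3.2  0.1  5.9] w 49.4 t 11.0
pos [ 494.9 -160.8   35.9] rot [-3.141e+00  2.000e-03 -2.000e-03] shift cm [ 0.71  0.04 -0.01] turn 0.01 F [-3.1  0.1  4.6] w 49.0 t 11.05
pos [ 494.9 -160.8   35.9] rot [-3.141e+00  1.000e-03 -2.000e-03] shift cm [ 0.71  0.05 -0.01] turn 0.01 F [-2.2  0.1  5.4] w 48.7 t 11.1
```

Call:
{"api": "servo_tool", "payload": {
  "plan": [-0.6,0.15,0,0.03,0,-0.6,0.3,0,0.06,0,-0.6,0.4,0,0.1,0,-0.6,0.4,0,0.1,0],
  "force": 20
}}

```text
clock: 11.55
position: [498.5, -160.8, 34.9]
tcp_rot: [-3.141, 0.002, -0.002]
ft_force: [-1.5, 0.2, 5.4]
gripper_width: 48.9
gripper_force: 35.6
```

Run:
```python
from h import *
for i in range(3): go(502,-161.3,36,-.002);cams.capture("side")
```

```text
pos [ 498.5 -160.8   34.9] rot [-3.141e+00  2.000e-03 -2.000e-03] shift cm [ 0.35  0.04 -0.11] turn 0.01 F [-1.5  0.2  5.4] w 48.9 t 11.55
pos [ 498.5 -160.8   34.9] rot [-3.141e+00  2.000e-03 -2.000e-03] shift cm [ 0.35  0.05 -0.11] turn 0.01 F [-1.9 -0.7  4.6] w 49.0 t 11.6
pos [ 498.5 -160.8   34.9] rot [-3.141e+00  2.000e-03 -2.000e-03] shift cm [ 0.35  0.05 -0.11] turn 0.01 F [-1.9  0.5  4.3] w 49.0 t 11.65
```

Call:
{"api": "servo_tool", "payload": {
  "plan": [-0.6,0.1,0,0,0,-0.6,0.2,0,0,0,-0.6,0.3,0,0.05,0,-0.6,0.3,0,0.05,0],
  "force": 20
}}

```text
clock: 12.1
position: [500.4, -160.8, 34.0]
tcp_rot: [-3.141, 0.004, -0.002]
ft_force: [-4.2, -0.3, 6.1]
gripper_width: 48.7
gripper_force: 35.6
```

Run:
```python
from h import *
for i in range(3): go(502,-161.3,36,-.002);cams.capture("side")
```

```text
pos [ 500.4 -160.8   34. ] rot [-3.141e+00  4.000e-03 -2.000e-03] shift cm [ 0.16  0.05 -0.2 ] turn 0.02 F [-4.2 -0.3  6.1] w 48.7 t 12.1
pos [ 500.5 -160.8   34.1] rot [-3.141e+00  4.000e-03 -2.000e-03] shift cm [ 0.15  0.05 -0.19] turn 0.02 F [-5.   0.1  5.1] w 49.0 t 12.15
pos [ 500.4 -160.8   34.1] rot [-3.141e+00  4.000e-03 -2.000e-03] shift cm [ 0.16  0.05 -0.19] turn 0.02 F [-4.6  0.1  6.1] w 48.6 t 12.2
```

Call:
{"api": "servo_tool", "payload": {
  "plan": [-0.6,0.1,0,0,0,-0.6,0.2,0,0,0,-0.6,0.3,0,0.05,0,-0.6,0.3,0,0.1,0],
  "force": 20
}}

```text
clock: 12.65
position: [503.1, -160.8, 33.0]
tcp_rot: [-3.141, 0.005, -0.002]
ft_force: [-5.3, -0.2, 5.3]
gripper_width: 49.4
gripper_force: 35.6
```

Run:
```python
from h import *
for i in range(3): go(502,-161.3,36,-.002);cams.capture("side")
```

```text
pos [ 503.1 -160.8   33. ] rot [-3.141e+00  5.000e-03 -2.000e-03] shift cm [-0.11  0.05 -0.3 ] turn 0.02 F [-5.3 -0.2  5.3] w 49.4 t 12.65
pos [ 503.1 -160.8   32.9] rot [-3.141e+00  5.000e-03 -2.000e-03] shift cm [-0.11  0.05 -0.31] turn 0.02 F [-4.5 -0.2  5.8] w 48.8 t 12.7
pos [ 503.1 -160.8   33. ] rot [-3.141e+00  5.000e-03 -2.000e-03] shift cm [-0.11  0.05 -0.3 ] turn 0.02 F [-4.7 -0.7  5.1] w 49.0 t 12.75
```

Call:
{"api": "servo_tool", "payload": {
  "plan": [-0.6,0.05,0,0,0,-0.6,0.1,0,0,0,-0.6,0.15,0,0,0,-0.6,0.15,0,0,0],
  "force": 20
}}

```text
clock: 13.2
position: [504.1, -160.7, 32.9]
tcp_rot: [-3.14, 0.006, -0.002]
ft_force: [-5.3, -0.1, 5.8]
gripper_width: 48.8
gripper_force: 35.6
```

```bash
cat >> h.py <<'E'
def avg(n=6):
    A=[];
    for i in range(n): s=manip.get_state();A.append(np.r_[s["position"],s["ft_force"],s["ft_torque"]*10]);cams.capture("side")
    print(np.mean(A,0).round(2),s["clock"])
E
python3 -c "
from h import *
avg()"
```

```text
[ 504.05 -160.7    32.92   -6.17   -0.55    5.72   -1.      6.74   -0.52] 13.45
```

Call:
{"api": "servo_tool", "payload": {
  "plan": [-0.6,0.03,0,0.15,0,-0.6,0.03,0,0.3,0,-0.6,0.03,0,0.4,0,-0.6,0.03,0,0.4,0],
  "force": 20
}}

```text
clock: 13.9
position: [504.0, -160.6, 28.8]
tcp_rot: [-3.14, 0.006, -0.001]
ft_force: [-5.7, -1.1, 5.9]
gripper_width: 49.0
gripper_force: 35.6
```

```bash
python3 -c "
from h import *
avg()"
```

```text
[ 5.0406e+02 -1.6061e+02  2.8810e+01 -6.2900e+00 -6.6000e-01  5.4500e+00
 -9.3000e-01  7.2600e+00  3.0000e-02] 14.15
```

Call:
{"api": "servo_tool", "payload": {
  "plan": [-0.6,0.03,0,0.1,0,-0.6,0.03,0,0.2,0,-0.6,0.03,0,0.25,0,-0.6,0.03,0,0.25,0],
  "force": 20
}}

```text
clock: 14.6
position: [504.1, -160.6, 26.2]
tcp_rot: [-3.14, 0.007, -0.001]
ft_force: [-7.2, -1.4, 6.0]
gripper_width: 48.9
gripper_force: 35.7
```

```bash
python3 -c "
from h import *
avg()"
```

```text
[ 5.0410e+02 -1.6062e+02  2.6240e+01 -7.0100e+00 -1.2600e+00  5.7100e+00
 -1.6400e+00  7.7200e+00  2.0000e-01] 14.85
```

Call:
{"api": "servo_tool", "payload": {
  "plan": [-0.6,0,0,0.1,0,-0.6,0,0,0.2,0,-0.6,0,0,0.25,0,-0.6,0,0,0.25,0],
  "force": 20
}}

```text
clock: 15.3
position: [504.2, -160.7, 25.0]
tcp_rot: [-3.141, 0.006, -0.001]
ft_force: [-8.3, -0.5, 14.3]
gripper_width: 49.1
gripper_force: 36.3
```

```bash
python3 -c "
from h import *
avg()"
```

```text
[ 5.0423e+02 -1.6070e+02  2.4970e+01 -8.3900e+00 -4.3000e-01  1.4320e+01
  6.0000e-02  1.0860e+01  3.6000e-01] 15.55
```

Call:
{"api": "servo_tool", "payload": {
  "plan": [-0.6,-0.1,0,0,0,-0.6,-0.2,0,0,0,-0.6,-0.3,0,0,0,-0.6,-0.4,0,0,0,-0.6,-0.4,0,0,0],
  "force": 20
}}

```text
clock: 16.1
position: [504.0, -160.8, 25.0]
tcp_rot: [-3.141, -0.001, -0.002]
ft_force: [-1.0, 2.0, 8.1]
gripper_width: 49.0
gripper_force: 35.9
```

```bash
python3 -c "
from h import *
avg()"
```

```text
[ 503.99 -160.74   25.02   -1.35    2.19    7.97    4.26   -0.67    0.86] 16.35
```

Call:
{"api": "servo_tool", "payload": {
  "plan": [-0.6,-0.1,0,0,0,-0.6,-0.2,0,0,0,-0.6,-0.3,0,0,0,-0.6,-0.4,0,0,0,-0.6,-0.4,0,0,0],
  "force": 20
}}

```text
clock: 16.9
position: [501.8, -160.9, 25.1]
tcp_rot: [-3.141, -0.005, -0.003]
ft_force: [2.3, 2.9, 4.3]
gripper_width: 48.9
gripper_force: 35.7
```

```bash
python3 -c "
from h import *
avg()"
```

```text
[ 501.81 -160.86   25.05    3.31    3.6     5.18    6.62   -6.84    1.14] 17.15
```

Call:
{"api": "servo_tool", "payload": {
  "plan": [-0.6,-0.1,0,0,0,-0.6,-0.2,0,0.1,0,-0.6,-0.3,0,0.1,0,-0.6,-0.3,0,0.1,0],
  "force": 20
}}

```text
clock: 17.6
position: [501.8, -161.0, 25.0]
tcp_rot: [3.141, -0.011, -0.004]
ft_force: [8.0, 7.3, 7.3]
gripper_width: 49.2
gripper_force: 35.8
```

Run:
```python
from h import *
avg()
# tail corner check from side view: predicted pixels for flat vs tilted (tail on stop)
c=cams.capture("side")
np.save("side.npy",c["frame"])
for n,h in [("flat",49),("onstop",53)]:
    print(n,proj(c,[[480,-136,h],[480,-186,h],[500,-136,h if n=="flat" else h-1]]).round(1))
```

```text
[ 501.85 -160.95   25.03    7.93    6.46    7.45   11.21  -13.64    1.63] 17.85
flat [[338.7 216.7]
 [347.7 207.7]
 [332.7 213.9]]
onstop [[338.8 215.7]
 [347.8 206.6]
 [332.8 213.1]]
```

Call:
{"api": "servo_tool", "payload": {
  "plan": [-0.6,0.2,-0.15,0.15,0,-0.6,0.4,-0.3,0.3,0,-0.6,0.4,-0.3,0.6,0,-0.6,0.4,-0.3,0.8,0,-0.6,0.4,-0.3,0.8,0],
  "force": 20
}}

```text
clock: 18.45
position: [503.2, -161.0, 20.9]
tcp_rot: [3.136, -0.007, -0.0]
ft_force: [-6.8, -2.4, 40.0]
gripper_width: 49.0
gripper_force: 40.2
```

Run:
```python
from h import *
avg()
```

```text
[ 503.18 -160.96   20.88   -7.32   -1.83   40.03   -1.6    10.02    0.85] 18.7
```

Run:
```python
from h import *
c=cams.capture("side");A=np.load("side.npy").astype(int);B=c["frame"].astype(int)
for n,I in(("before",A),("now",B)):
    print(n);print((I[200:224,334:358,1]-I[200:224,334:358,0]))
```

```text
before
[[  4   5   7  10   9   3   2   1   3   1   1   5  14  40  57  62  65  64
   65  63  60  29 -14 -13]
 [  3   5   5  13   9   3   2   1   0  -2   5   6  25  54  61  64  64  63
   64  61  58  13 -47 -55]
 [  3   5   2   5   3   1   1   1   2   0   2  11  35  59  64  65  64  63
   61  64  60  28 -34 -62]
 [ 22   6   1   3   4   8   6   4   3   2   3  16  41  61  65  64  65  64
   64  63  62  51  23  -3]
 [ 60  16   1   4  14  30  34  25  11   5   4  20  43  63  63  65  65  64
   65  65  64  63  55  48]
 [ 85  25   5  15  37  51  57  49  38  29  14  29  51  64  65  64  63  65
   62  63  64  64  63  62]
 [ 78  22   7  32  54  59  61  58  57  48  36  40  54  63  63  65  64  63
   62  64  65  64  64  64]
 [ 50  14  14  38  57  61  63  60  62  60  57  53  57  63  63  62  63  64
   62  64  64  64  64  64]
 [ 12   4  21  45  59  61  60  58  61  62  60  60  60  59  60  63  65  65
   64  64  63  64  65  66]
 [  3   7  31  56  61  61  61  61  62  61  58  60  56  52  58  63  65  64
   65  64  65  64  67  64]
 [  2   8  36  58  62  62  61  62  63  61  57  47  37  36  51  61  65  64
   65  64
[... 3060 characters left out ...]
 8  14  18  28  35  20   9   5   6   6   6   5   7   5   7   6   6
   10  21  35  48  57  61]
 [  4   7   8   9  15  15   9   6   5   6   5   4   5   4   6   9   6   6
    6   8  10  22  32  42]
 [  6   7   7   8   7   7   7   4   6   5   4   5   5   4   8   5   2   2
    4   8   6   6  11  17]
 [  5   7   7   7   7   6   6   5   5   6   6   5   3   7   6   1   2   3
    7   9   9   5   4   7]
 [  7   8   7   8   6   6   7   6   6   5   5   5   4   6   6   2   3   6
    8   6   5   7   7   6]
 [  7   6   7   7   7   7   5   6   4   5   6   6   5   7   9   6   7   7
   10   4   2   2   6  11]
 [  9   7   7   7   6   6   8   6   7   6   5   6   8   7   8   8   9   7
    5   2   2   2   6  13]]
```

Call:
{"api": "servo_tool", "payload": {
  "plan": [-0.6,-0.05,0,-0.2,0,-0.6,-0.1,0,-0.4,0,-0.6,-0.15,0,-0.5,0,-0.6,-0.15,0,-0.5,0],
  "force": 20
}}

```text
clock: 19.2
position: [503.1, -160.9, 21.3]
tcp_rot: [3.137, -0.008, -0.001]
ft_force: [5.5, -3.8, 2.1]
gripper_width: 48.9
gripper_force: 38.0
```

Run:
```python
from h import *
avg()
```

```text
[ 503.09 -160.87   21.29    4.92   -4.11    1.78   -5.51   -7.37    1.13] 19.45
```

Call:
{"api": "servo_tool", "payload": {
  "plan": [0.2,0,0,0,0,0.4,0,0,0,0,0.8,0,0,0,0,1,0,0,0,0,1,0,0,0,0]
}}

```text
clock: 20.0
position: [498.2, -157.8, 19.9]
tcp_rot: [-3.141, 0.001, -0.002]
ft_force: [-0.5, 0.1, -0.8]
gripper_width: 85.7
gripper_force: 0.0
```

Run:
```python
from h import *
avg()
go(503,-161,150)
A=np.load("side.npy").astype(int);B=cams.capture("side")["frame"].astype(int)
print((B[200:220,334:348,1]-B[200:220,334:348,0]))
```

```text
[ 4.9858e+02 -1.5804e+02  2.0110e+01 -4.0000e-02  1.1000e-01 -4.2000e-01
 -7.0000e-02 -7.0000e-02 -2.2000e-01] 20.25
pos [ 498.9 -158.3   20.3] rot [ 3.142e+00  0.000e+00 -2.000e-03] shift cm [  0.41   0.27 -12.97] turn None F [-0.   0.5  0.1] w 85.8 t 20.3
[[ 18   8   2   4   4   8  21  31  21   5  -1   2  -1   3]
 [ 61  35  10   3   2  14  37  42  21   4   3   0   1   2]
 [ 67  60  36  11   6  25  48  49  19   4  -1   1   3   2]
 [ 43  63  48  12  12  43  62  53  19   2   1   0   2   0]
 [ 28  35  18   6  27  66  78  54  23   6   3   2  -2   3]
 [  7   7   4   9  37  73  81  58  41  26  12   4   1   7]
 [  6   5   9  27  46  61  63  62  59  49  38  25  12  18]
 [  7  26  46  50  58  59  62  74  78  63  57  49  38  43]
 [ 21  62  88  81  63  63  63  77  81  67  61  60  56  53]
 [ 44  84 102  85  66  62  61  63  65  62  62  59  56  52]
 [ 50  82  85  69  61  61  60  61  59  59  59  47  35  36]
 [ 46  63  64  60  64  63  63  62  61  58  47  28  17  20]
 [ 57  61  61  61  59  61  60  60  60  44  29  15   9   9]
 [ 57  63  60  60  61  60  63  59  46  28  15  10   7   7]
 [ 51  58  60  61  61  59  61  51  29  14  10   7   7   6]
 [ 28  41  53  57  62  60  55  36  16   8   7   6   6   6]
 [ 13  19  30  43  53  55  39  20   9   5   6   7   5   5]
 [  7   9  13  20  29  33  20   9   5   5   6   5   5   5]
 [  7   7   9  11  14  14   9   6   3   5   4   6   5   4]
 [  7   8   7   8   8   8   5   6   4   5   4   6   4   5]]
```

Call:
{"api": "servo_tool", "payload": {
  "plan": [1,0,0,-2,0,1,0,0,-5,0,1,0,0,-9,0,1,0,0,-14,0,1,0,0,-18,0]
}}

```text
clock: 20.85
position: [499.2, -158.4, 202.9]
tcp_rot: [3.141, -0.002, -0.002]
ft_force: [1.0, -1.1, 0.5]
gripper_width: 85.1
gripper_force: 0.0
```

Call:
{"api": "servo_tool", "payload": {
  "plan": [1,-4,4,0,0,1,-8,8,0,0,1,-12,12,0,0,1,-15,15,0,0,1,-17,17,0,0]
}}

```text
clock: 21.35
position: [326.6, -329.2, 200.5]
tcp_rot: [3.141, 0.0, -0.003]
ft_force: [0.9, -0.2, 0.3]
gripper_width: 85.1
gripper_force: 0.0
```

Run:
```python
from h import *
go(503,-161,150)
for n,(x0,x1,y0,y1) in (("top",(325,385,200,295)),("side",(280,370,170,245))):
    c=cams.capture(n);f=c["frame"];h=cv2.cvtColor(f,cv2.COLOR_RGB2HSV)
    m=cv2.inRange(h,(50,165,60),(72,255,255));q=np.zeros_like(m);q[y0:y1,x0:x1]=m[y0:y1,x0:x1]
    k,l,s,ce=cv2.connectedComponentsWithStats(q);i=1+s[1:,4].argmax();print(n,s[i],ce[i])
    ct=max(cv2.findContours((l==i).astype(np.uint8),0,2)[0],key=cv2.contourArea);print(cv2.approxPolyDP(ct,1.5,True).reshape(-1,2).tolist())
    for t,hh in (("flat",[49]*4),("tilt",[49,49,55,55])):
        X=[[560,-134,hh[0]],[560,-184,hh[1]],[480,-184,hh[2]],[480,-134,hh[3]]];print(t,proj(c,X).round(1).tolist())
    np.save(n+"1.npy",f)
```

```text
pos [ 326.6 -329.2  200.5] rot [ 3.141e+00  0.000e+00 -3.000e-03] shift cm [ 17.59 -16.87   5.05] turn None F [ 0.9 -0.2  0.3] w 85.1 t 21.35Traceback (most recent call last):
  File "<stdin>", line 6, in <module>
ValueError: attempt to get argmax of an empty sequence
```

Run:
```python
from h import *
for n in("top","side"):
    c=cams.capture(n);np.save(n+"1.npy",c["frame"])
    for x in (485,500,515,530,545,557):
        p=proj(c,[[x,-150,49]])[0].round().astype(int);print(n,x,p,c["frame"][p[1],p[0]],end=" ")
    print("bench",c["frame"][230,400] if n=="top" else c["frame"][150,300])
c=cams.capture("top");print((c["frame"][236:282:1,352].tolist()))
```

```text
top 485 [350 270] [ 69 162  91] top 500 [350 264] [ 72 164  94] top 515 [350 257] [ 76 164  97] top 530 [350 251] [ 69 161  91] top 545 [350 245] [ 74 164  94] top 557 [350 240] [100 101 106] bench [ 72 121  94]
side 485 [340 213] [ 74 189 104] side 500 [335 211] [ 73 188 103] side 515 [331 209] [ 85 190 112] side 530 [326 207] [ 76 187 104] side 545 [322 205] [ 75 189 105] side 557 [319 204] [ 70 105  83] bench [ 88 149 121]
[[98, 100, 110], [98, 98, 107], [101, 101, 109], [101, 101, 109], [97, 99, 106], [86, 114, 99], [77, 146, 95], [74, 161, 97], [70, 163, 93], [72, 164, 94], [75, 164, 96], [74, 164, 96], [73, 164, 95], [75, 166, 96], [73, 165, 95], [75, 164, 95], [99, 170, 114], [131, 178, 137], [107, 172, 118], [74, 162, 93], [75, 164, 94], [79, 166, 100], [109, 175, 122], [135, 183, 144], [106, 174, 121], [78, 165, 99], [73, 165, 95], [73, 165, 96], [74, 165, 95], [72, 162, 92], [73, 163, 94], [71, 161, 93], [72, 163, 92], [72, 166, 95], [73, 164, 95], [89, 172, 108], [153, 197, 160], [228, 232, 229], [241, 238, 240], [242, 239, 241], [235, 232, 234], [183, 181, 186], [151, 152, 155], [179, 177, 181], [231, 229, 231], [240, 238, 240]]
```

Run:
```python
from h import *
for n,(x0,x1,y0,y1) in (("top",(325,385,200,295)),("side",(280,370,170,245))):
    c=cams.capture(n);f=np.load(n+"1.npy").astype(int);g=((f[:,:,1]-f[:,:,0])>(68 if n=="top" else 85)).astype(np.uint8)
    q=np.zeros_like(g);q[y0:y1,x0:x1]=g[y0:y1,x0:x1];q=cv2.morphologyEx(q,cv2.MORPH_CLOSE,np.ones((3,3)))
    k,l,s,ce=cv2.connectedComponentsWithStats(q);i=1+s[1:,4].argmax();print(n,s[i],ce[i])
    ct=max(cv2.findContours((l==i).astype(np.uint8),0,2)[0],key=cv2.contourArea);print(cv2.approxPolyDP(ct,1.2,True).reshape(-1,2).tolist())
    for t,hh in (("flat",[49]*4),("tilt",[49,49,55,55])):
        X=[[552,-134,hh[0]],[552,-184,hh[1]],[480,-184,hh[2]],[480,-134,hh[3]]];print(t,proj(c,X).round(1).tolist())
    if n=="side":
        D=f[200:224,328:352,1]-f[200:224,328:352,0];print(D)
    else:
        D=(f[:,:,1]-f[:,:,0])[262:276,338:368];print(D); T=[]
    if n=="top": print(onz(c,(352,272),49),onz(c,(352,241.3),56.5))
```

```text
top [345 240  19  32 509] [353.69155206 256.70923379]
[[345, 240], [345, 271], [363, 271], [363, 261], [359, 260], [360, 257], [363, 257], [363, 241], [361, 243], [353, 243]]
flat [[343.2, 241.8], [364.0, 242.0], [364.1, 272.2], [343.1, 272.0]]
tilt [[343.2, 241.8], [364.0, 242.0], [364.5, 272.3], [343.4, 272.1]]
[[ 0  0  0 -1  2 24 65 88 92 91 92 92 92 91 92 91 91 94 90 93 90 93 93 92
  93 83 55 21  4 17]
 [ 1  0  0  1  2 23 63 88 93 92 92 90 91 92 91 92 92 91 92 89 93 91 90 93
  93 83 58 21  7 21]
 [ 1  1 -1  2  4 23 63 86 90 91 91 91 92 93 92 90 92 91 91 92 94 90 94 92
  92 84 58 21  7 21]
 [ 0 -1  1  2  4 23 64 88 92 92 91 90 92 88 89 91 92 92 90 92 91 92 93 93
  92 84 56 23  7 19]
 [ 2  2  0 -1  5 25 64 88 90 90 90 89 90 91 92 92 91 92 91 93 91 93 92 94
  90 83 57 23  8 19]
 [ 2  2 -1 -1  1 23 66 87 90 93 91 91 91 92 92 91 93 90 89 89 94 92 91 93
  92 83 55 21  8 19]
 [ 2  2 -1  1  5 25 65 90 92 91 91 92 89 91 90 93 90 90 89 91 92 91 91 93
  92 82 54 22  9 21]
 [ 0  1  0  0  4 29 67 87 92 92 90 88 88 92 91 90 90 92 91 92 91 90 92 93
  92 83 56 21  8 20]
 [-1  2 -2  1  6 27 67 88
[... 2650 characters left out ...]
 8   7   7   8   7   8   9  15  23  43  56  31  10   5   5   5   6
    4   6   8   6   5   9]
 [  6   7   7   7   8   6   6   6   8   9  13  15   9   6   6   5   6   5
    5   4   9   3   2   4]
 [  6   7   6   6   6   8   7   7   7   7   7   6   5   6   5   5   5   5
    3   5   7   2   1   3]
 [  6   7   7   5   7   6   7   7   8   7   6   5   5   6   5   5   5   5
    4   6   6   2   1   3]
 [  6   6   8   6   8   7   6   6   8   7   6   6   6   6   5   5   5   4
    5   7   6   2   3   7]
 [  5   5   6   5   7   6   7   6   7   7   7   7   6   6   6   4   3   5
    5   7   8   5   7   8]
 [  2   4   6   6   6   7   7   7   7   8   7   8   6   7   7   6   5   5
    7   7   7   8  10   6]]
```

```bash
python3 -c "
from workcell import manip
print(manip.finish_job())"
```

```text
the job is handed in; nothing more can be done
None
```

The long board is in the nest, component side down, and I let go of it and handed the job in. The camera measurements show it flat within what they can resolve, about 1 mm off the nest's centreline, tail at the stop. I didn't measure the jaw travel directly, and the hand-in returned no verdict.

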